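# Feel along the rim of a bisque dish for chips

### The job

Check the rim of the terracotta dish for chips: with the fingers closed together, touch the rim at the blue dab and run your fingertips lightly along the top of the rim, past the white dab, to the red dab, feeling the whole stretch, then lift off. The dish sits on springs: do not press it down to its stop, do not pull it up, and leave the little pot inside it and everything else on the table where they are.

Things in the scene. Friction and masses are not known exactly. Their poses are not given: they have to be found in the camera images.
- stand: Heavy dark round foot, 176 mm across, fixed on the table, facing any way; four coil springs on it carry a metal disc 180 mm across with a round terracotta dish fixed on it, which cannot turn or tip. Origin: centre of its underside, on the table, straight below the dish's centre; x points towards the blue dab, z up.
- dish_centre (a point): Centre of the dish's rim circle, level with the rim's top face, 105 mm above the table. Dish 212 mm across, 43 mm tall, floor 31 mm below the rim. The rim is a flat horizontal ring 12 mm wide, middle line at radius 100 mm. x points to the blue dab. The trace runs 200 degrees counter-clockwise seen from above, from blue through white to red.
- dish (a joint): How far the sprung dish is pressed straight down, m: 0 untouched, +0.015 at the bottom stop, negative if pulled up. Spring 500 N/m (2 N on the rim sinks it 4 mm; the bottom stop is reached at about 7.5 N), well damped; all of the rim sinks equally.
- rim_blue: The blue glaze dab on the rim, where the trace starts, 0 degrees counter-clockwise from the blue dab about the dish's centre. Coloured over about 25 mm of the rim's length and all its width. The piece to be touched is 10 mm along the rim (centred on the origin) by its 12 mm width. Origin: middle of its top face, on the rim's middle line; x points outward from the dish's centre, z up.
- rim_a: Unpainted piece of the rim: the plain rim a third of the way from blue to white, 33 degrees counter-clockwise from the blue dab about the dish's centre. The piece to be touched is 10 mm along the rim (centred on the origin) by its 12 mm width. Origin: middle of its top face, on the rim's middle line; x points outward from the dish's centre, z up.
- rim_b: Unpainted piece of the rim: the plain rim two thirds of the way from blue to white, 66 degrees counter-clockwise from the blue dab about the dish's centre. The piece to be touched is 10 mm along the rim (centred on the origin) by its 12 mm width. Origin: middle of its top face, on the rim's middle line; x points outward from the dish's centre, z up.
- rim_white: The white glaze dab on the rim, the middle of the trace, 100 degrees counter-clockwise from the blue dab about the dish's centre. Coloured over about 25 mm of the rim's length and all its width. The piece to be touched is 10 mm along the rim (centred on the origin) by its 12 mm width. Origin: middle of its top face, on the rim's middle line; x points outward from the dish's centre, z up.
- rim_c: Unpainted piece of the rim: the plain rim a third of the way from white to red, 133 degrees counter-clockwise from the blue dab about the dish's centre. The piece to be touched is 10 mm along the rim (centred on the origin) by its 12 mm width. Origin: middle of its top face, on the rim's middle line; x points outward from the dish's centre, z up.
- rim_d: Unpainted piece of the rim: the plain rim two thirds of the way from white to red, 166 degrees counter-clockwise from the blue dab about the dish's centre. The piece to be touched is 10 mm along the rim (centred on the origin) by its 12 mm width. Origin: middle of its top face, on the rim's middle line; x points outward from the dish's centre, z up.
- rim_red: The red glaze dab on the rim, where the trace ends, 200 degrees counter-clockwise from the blue dab about the dish's centre. Coloured over about 25 mm of the rim's length and all its width. The piece to be touched is 10 mm along the rim (centred on the origin) by its 12 mm width. Origin: middle of its top face, on the rim's middle line; x points outward from the dish's centre, z up.
- pinch_pot: Small closed blue pot, 52 mm across, 40 mm tall, standing loose in the middle of the dish; it tops the rim by 9 mm. Leave it alone. Origin: centre of its underside.
- brush: Brush 160 mm long lying on the table beside the stand. Leave it alone. Origin: under its middle.
- rib: Pale wooden rib (flat block) 50 x 100 x 12 mm lying beside the stand. Leave it alone. Origin: centre of its underside.
- cup: White mug, 84 mm across, 65 mm tall. Leave it alone. Origin: centre of its underside.
- clay: Grey-brown lump, 84 mm across, 63 mm tall. Leave it alone. Origin: centre of its underside.
- tub: Clear plastic tub, 130 mm across, 60 mm tall. Leave it alone. Origin: centre of its underside.
- beaker: Grey-brown clay beaker, 80 mm across, 85 mm tall. Leave it alone. Origin: centre of its underside.

How it is judged:
By the outcome, as a careful person would: the job done as asked, in the order asked, and still so for the second after the job is handed in, with the robot touching nothing.
It also fails if it takes over 51 s, if anything falls off the work surface, if the arm or the gripper's body presses on something with over 40 N, if the wrist force passes 120 N, or if a joint passes its speed limit or range.

### The arm

A 6-joint arm with a two-finger parallel gripper is mounted at the origin on the work surface. World frame = base frame: x ahead of the robot, y to its left, z up, the work surface at z = 0. Lengths are in m, angles in rad, forces in N, time in s.
With the tool pointing down it reaches from about 0.35 to 0.8 m from the base axis. Payload 7.3 kg.
Tool frame: the origin (TCP) lies at the very end of the fingers, on their centre line; the grasp point (between the pads) lies robot.grasp_offset behind it (robot.grasp_offset is the distance from the TCP to the grasp point, in m); z points along the fingers, y is the line along which they close (so a half turn about z gives the same grasp; the last joint's range is limited). The gripper opens to 85 mm and grips with 20 to 120 N. Pads are 22 mm wide; open, the fingers measure 114 mm over their backs; the gripper's body (76 mm by 85 mm) begins 54 mm behind the grasp point. The pads swing forward as they close: fully open they stand 13 mm farther back than shut.
Start: joints at [1.16, 0.342, 1.524, -0, 1.275, -0.146], TCP at [0.137, 0.507, 0.206] pointing down, gripper open.
Joint ranges: [-2.53, 2.53], [-0.77, 2.02], [0.04, 2.7], [-1, 4.14], [0.28, 2.66], [-3.11, 3.11]. Speed limits (rad/s): [2.57, 2.57, 3.14, 3.14, 3.14, 3.14].

### API

Orientations are given as a rotation vector (axis times angle).
In Python, from cell import readout, optics, robot gives the robot as it stands.
- The arm moves only by the tool drive_tool, never from a script. Its argument "moves" is a list of rows, each an object of numbers: "dx", "dy", "dz": the shift along the world's x, y, z in m; "roll": the turn about the world's z in rad. A call has 1 to 8 rows; each row is the pose to reach, as a shift and turn from the pose commanded when the call began; what a row does not reach only later rows make up. A row lasts 1/10 s, in which the tool goes at most 50 mm and 8.59 degrees, less where a joint would pass 70% of its speed; a pose out of reach is approached as far as the arm can. A call with a gripper value outside its range is refused whole. "jaw" is the finger opening in m, from 0 to 0.0854, set as the call begins (left out, the last holds). The fingers move at their own pace and stop on an object; "force" is the grip in N (left out, the last holds). Time passes only in rows, so rows that repeat a pose let the fingers close. It gives the time, the measured TCP pose, the force, the opening and the grip force at its end, in the units of the state.
- readout.read_state(): the state, without advancing time (a new reading comes with each control period).
- optics.grab_frame(name): name is "side" or "top"; returns the picture (480x640x3 uint8, blue, green, red); there is no depth.
- optics.camera_info(name): a dict with "intrinsics" (3x3 intrinsics, pixels), "R" (3x3) and "t" (3): a world point X has camera coordinates R X + t. Camera axes: x right, y down, z forward; pixel columns grow to the right and rows downward; lengths in m; the calibration is good to about 2 mm. A picture is of the moment at which its call begins. camera_info takes no time and is no camera call.
- robot.hand_in(): hands the job in; it is judged then, once.
The state is a dict: "time": time; "joint_pos": joint angles; "joint_velocities": joint speeds; "joint_efforts": joint torques, N m; "tcp_pos": TCP position; "ee_rot": TCP orientation; "force": force on the tool from outside, world axes, zero at the start; "ft_torque": the same for the moment, N m; "grip_width": opening from 0.0 (shut) to 1.0 (fully open); "gripper_force": force on a finger pad.
Only numpy, scipy, OpenCV 4.12 (cv2) and the standard library are available. Lean on these libraries where they do the work, as an engineer would, in place of code of your own. Each camera call takes 0.05 s, during which the arm holds its last target. There are 200 camera calls.

## Working session

There is one attempt and no reset: what is moved stays moved. The work goes in short steps, Python scripts to look and compute and a tool call to move; the robot and the scene stay as the last step left them, time stands still between calls to the robot, and variables do not carry over. Pictures are saved under pics/ and viewed, at most 10 in all, crops included, and the job is handed in when it is done.

Besides the shell and the picture viewer there is one more tool, called after "Request:" by a JSON object that holds its "fn" and its "kwargs", one argument or row to a line. drive_tool: Moves the arm, as the interface text tells. Its arguments: {"type":"object","properties":{"moves":{"type":"array","items":{"type":"object","properties":{"dx":{"type":"number"},"dy":{"type":"number"},"dz":{"type":"number"},"roll":{"type":"number"}}}},"jaw":{"type":"number"},"force":{"type":"number"}},"required":["moves"]}

```bash
mkdir -p pics
python3 - <<'E'
from cell import readout, optics, robot
import cv2
for n in("top","side"):
    cv2.imwrite(f"pics/{n}0.png",optics.grab_frame(n)); i=optics.camera_info(n); print(n,i)
s=readout.read_state(); print(s, robot.grasp_offset)
E
```

```text
top {'intrinsics': array([[612.06257266,   0.        , 326.30166388],
       [  0.        , 612.06257266, 248.34295483],
       [  0.        ,   0.        ,   1.        ]]), 'R': array([[-7.16957990e-03, -9.99973942e-01,  8.43846856e-04],
       [-9.80316056e-01,  6.86212918e-03, -1.97315333e-01],
       [ 1.97304401e-01, -2.24190467e-03, -9.80339710e-01]]), 't': array([1.17147045e-03, 5.60380008e-01, 1.69394631e+00])}
side {'intrinsics': array([[493.44864742,   0.        , 317.36166217],
       [  0.        , 493.44864742, 241.53935693],
       [  0.        ,   0.        ,   1.        ]]), 'R': array([[-0.97564088, -0.2192924 , -0.00597587],
       [-0.16014926,  0.73059859, -0.66376044],
       [ 0.14992358, -0.64663479, -0.74792137]]), 't': array([0.53817229, 0.16498755, 1.18882247])}
{'time': 0.1, 'joint_pos': array([ 1.16000297e+00,  3.42649973e-01,  1.52489432e+00,  2.39725150e-05,
        1.27538212e+00, -1.45963327e-01]), 'joint_velocities': array([ 0.00046652, -0.00351393, -0.00357272, -0.00025993,  0.0012434 ,
        0.00070546]), 'joint_efforts': array([ 1.32273712e-03, -4.34452093e+01, -2.46487981e+01, -9.34382206e-05,
        4.69699415e-03, -3.20260511e-07]), 'tcp_pos': array([0.13721845, 0.50636515, 0.20490655]), 'ee_rot': array([-4.14738958e-01, -3.11370370e+00,  2.00427011e-03]), 'force': array([-0.00203439, -0.46100931, -0.17725492]), 'ft_torque': array([-0.05596389,  0.0253185 , -0.01230496]), 'gripper_force': 0.0, 'grip_width': 0.9969499938965176} 0.0187
```

View pics/top0.png

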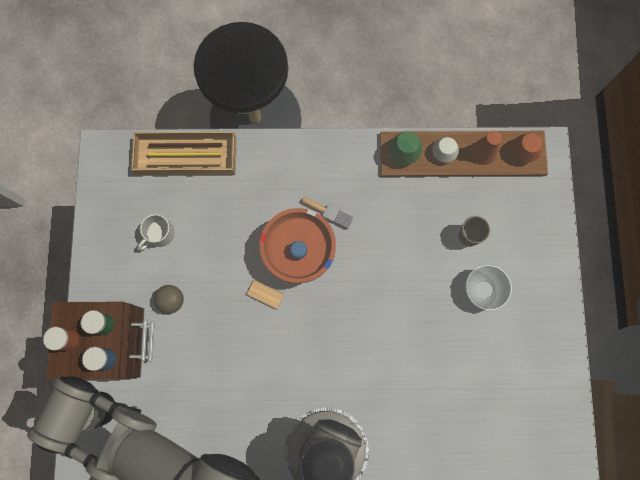

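View pics/side0.png

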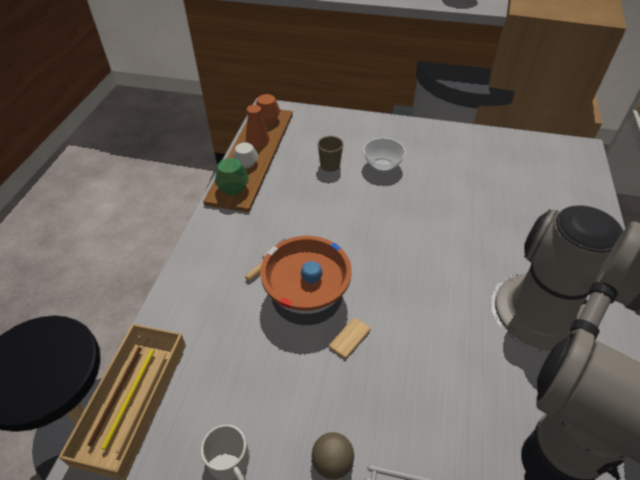

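```bash
cat > h.py <<'E'
import numpy as np, cv2
from cell import readout, optics, robot
from scipy.optimize import least_squares
def ray(n,uv,z):
    i=optics.camera_info(n);K,R,t=i['intrinsics'],i['R'],i['t']
    d=R.T@np.linalg.solve(K,[*uv,1]);c=-R.T@t
    return (c+d*(z-c[2])/d[2])[:2]
def proj(n,X):
    i=optics.camera_info(n);p=(np.atleast_2d(X)@i['R'].T+i['t'])@i['intrinsics'].T
    return p[:,:2]/p[:,2:]
def rim(c,th,ang,r=.1,z=.105):
    a=th+np.radians(np.atleast_1d(ang));return np.c_[c[0]+r*np.cos(a),c[1]+r*np.sin(a),np.full(len(a),z)]
E
python3 - <<'E'
from h import *
boxes={"top":(245,195,350,295),"side":(250,225,362,325)}
P={}
for n,(x0,y0,x1,y1) in boxes.items():
    im=cv2.imread(f"pics/{n}0.png"); c=im[y0:y1,x0:x1]; h,s,v=[a.astype(int) for a in cv2.split(cv2.cvtColor(c,cv2.COLOR_BGR2HSV))]
    yy,xx=np.mgrid[y0:y1,x0:x1]
    m={'blue':(h>108)&(h<130)&(s>170),'red':((h<4)|(h>174))&(s>190)&(v>120)}
    for k,q in m.items():
        q8=cv2.connectedComponentsWithStats(q.astype(np.uint8),connectivity=8)
        for st,ce in zip(q8[2][1:],q8[3][1:]):
            if st[4]>8: uv=ce+[x0,y0]; print(n,k,st[4],uv,ray(n,uv,.105))
    ter=((h<12)&(s>120)&(v>60)).astype(np.uint8)
    cn=max(cv2.findContours(ter,cv2.RETR_EXTERNAL,cv2.CHAIN_APPROX_NONE)[0],key=cv2.contourArea)[:,0]+[x0,y0]
    w=np.array([ray(n,p,.105) for p in cv2.convexHull(cn.astype(np.int32))[:,0]])
    f=least_squares(lambda q:np.hypot(*(w-q[:2]).T)-q[2],[*w.mean(0),.106],loss='soft_l1',f_scale=.002);print(n,'circle',f.x)
    cv2.imwrite(f"pics/{n}c.png",cv2.resize(c,None,fx=5,fy=5,interpolation=cv2.INTER_CUBIC))
a=cv2.imread("pics/topc.png");b=cv2.imread("pics/sidec.png")
a=cv2.resize(a,(400,381));b=cv2.resize(b,(400,357));o=np.zeros((381,800,3),np.uint8);o[:,:400]=a;o[:357,400:]=b;cv2.imwrite("pics/crop.png",o)
E
```

```text
top circle [0.56104981 0.07971495 0.10352785]
side red 10 [285.3 303.6] [0.58173627 0.18287567]
side circle [0.56076986 0.08354451 0.10616719]
```

View pics/crop.png

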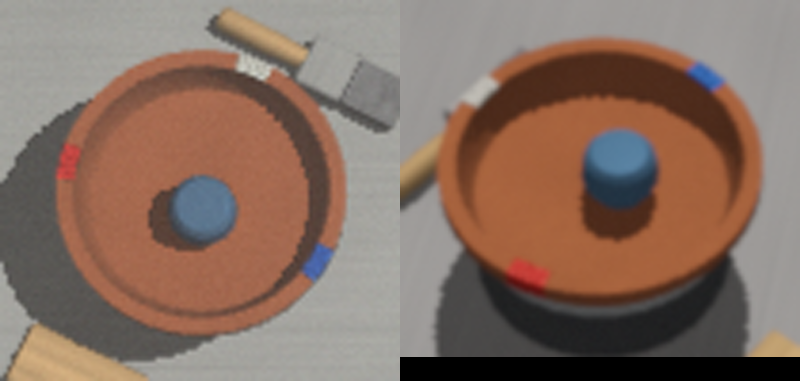

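Run:
```python
from h import *
px={"top":[(328,263.3),(311.2,212.1),(262.3,237)],"side":[(335.2,245.8),(271.9,250.3),(285.1,302.1)]}
def res(q,ns):
    return np.concatenate([(np.array([ray(n,p,.105) for p in px[n]])-rim(q[:2],q[2],[0,100,200])[:,:2]).ravel() for n in ns])
for ns in(["top"],["side"],["top","side"]):
    f=least_squares(res,[.56,.08,-1.],args=(ns,));print(ns,f.x,np.degrees(f.x[2]),np.round(f.fun*1000,1))
q=f.x
print(rim(q[:2],q[2],range(0,201,20)).round(4))
from scipy.spatial.transform import Rotation as Ro
print(Ro.from_rotvec(readout.read_state()['ee_rot']).as_matrix().round(3))
```

```text
['top'] [ 0.56221678  0.07746996 -2.13884005] -122.54650812997049 [-0.1 -0.3  0.1 -0.1  0.   0.4]
['side'] [ 0.56136472  0.08017426 -2.13716398] -122.45047632592616 [ 0.3 -0.8 -0.6 -0.5  0.3  1.3]
['top', 'side'] [ 0.56179073  0.07882209 -2.13800093] -122.49842970068636 [ 0.2 -1.6  0.5 -1.5  0.5 -1.  -0.1  0.5 -1.   0.9 -0.2  2.7]
[[ 0.5081 -0.0055  0.105 ]
 [ 0.5401 -0.0188  0.105 ]
 [ 0.5748 -0.0203  0.105 ]
 [ 0.608  -0.0099  0.105 ]
 [ 0.6355  0.0113  0.105 ]
 [ 0.6542  0.0406  0.105 ]
 [ 0.6617  0.0745  0.105 ]
 [ 0.6572  0.1089  0.105 ]
 [ 0.6411  0.1397  0.105 ]
 [ 0.6155  0.1632  0.105 ]
 [ 0.5834  0.1765  0.105 ]]
[[-0.965  0.262 -0.001]
 [ 0.262  0.965 -0.001]
 [ 0.    -0.001 -1.   ]]
```

Request:
{"fn": "drive_tool", "kwargs": {
  "jaw": 0,
  "force": 20,
  "moves": [
    {"dx": 0.01, "dy": -0.014, "dz": 0.02},
    {"dx": 0.03, "dy": -0.04, "dz": 0.02},
    {"dx": 0.055, "dy": -0.075, "dz": 0.02},
    {"dx": 0.08, "dy": -0.11, "dz": 0.02},
    {"dx": 0.105, "dy": -0.145, "dz": 0.02},
    {"dx": 0.13, "dy": -0.18, "dz": 0.02},
    {"dx": 0.155, "dy": -0.215, "dz": 0.02},
    {"dx": 0.18, "dy": -0.25, "dz": 0.02}
  ]
}}

```text
$.moves[0]: bad value
```

Request:
{"fn": "drive_tool", "kwargs": {
  "moves": [
    {"dx": 0.025, "dy": -0.035, "dz": 0},
    {"dx": 0.05, "dy": -0.07, "dz": 0},
    {"dx": 0.075, "dy": -0.105, "dz": 0},
    {"dx": 0.1, "dy": -0.14, "dz": -0.01},
    {"dx": 0.125, "dy": -0.175, "dz": -0.02},
    {"dx": 0.15, "dy": -0.21, "dz": -0.03},
    {"dx": 0.175, "dy": -0.245, "dz": -0.04},
    {"dx": 0.19, "dy": -0.262, "dz": -0.05}
  ]
}}

```text
$.moves[0]: bad value
```

Request:
{"fn": "drive_tool", "kwargs": {
  "jaw": 0,
  "force": 20,
  "moves": [
    {"dx": 0.01, "dy": -0.014, "dz": 0.02, "roll": 0},
    {"dx": 0.03, "dy": -0.04, "dz": 0.02, "roll": 0},
    {"dx": 0.055, "dy": -0.075, "dz": 0.02, "roll": 0},
    {"dx": 0.08, "dy": -0.11, "dz": 0.02, "roll": 0},
    {"dx": 0.105, "dy": -0.145, "dz": 0.02, "roll": 0},
    {"dx": 0.13, "dy": -0.18, "dz": 0.02, "roll": 0},
    {"dx": 0.155, "dy": -0.215, "dz": 0.02, "roll": 0},
    {"dx": 0.18, "dy": -0.25, "dz": 0.02, "roll": 0}
  ]
}}

```text
time: 0.9
tcp_pos: [0.3179, 0.2551, 0.2254]
ee_rot: [-0.414, -3.114, 0.0]
force: [0.6, 0.6, -0.4]
grip_width: -0.001
gripper_force: 0.0
```

Request:
{"fn": "drive_tool", "kwargs": {
  "moves": [
    {"dx": 0.025, "dy": -0.035, "dz": 0, "roll": 0},
    {"dx": 0.05, "dy": -0.07, "dz": 0, "roll": 0},
    {"dx": 0.075, "dy": -0.105, "dz": 0, "roll": 0},
    {"dx": 0.1, "dy": -0.14, "dz": -0.01, "roll": 0},
    {"dx": 0.125, "dy": -0.175, "dz": -0.02, "roll": 0},
    {"dx": 0.15, "dy": -0.21, "dz": -0.03, "roll": 0},
    {"dx": 0.175, "dy": -0.245, "dz": -0.04, "roll": 0},
    {"dx": 0.19, "dy": -0.262, "dz": -0.05, "roll": 0}
  ]
}}

```text
time: 1.7
tcp_pos: [0.5086, -0.0082, 0.1746]
ee_rot: [-0.418, -3.114, 0.001]
force: [0.0, -0.1, 0.2]
grip_width: 0.0
gripper_force: 0.0
```

Request:
{"fn": "drive_tool", "kwargs": {
  "moves": [
    {"dx": 0, "dy": 0, "dz": -0.02, "roll": 0},
    {"dx": 0, "dy": 0, "dz": -0.04, "roll": 0},
    {"dx": 0, "dy": 0, "dz": -0.055, "roll": 0},
    {"dx": 0, "dy": 0, "dz": -0.055, "roll": 0},
    {"dx": 0, "dy": 0, "dz": -0.055, "roll": 0}
  ]
}}

```text
time: 2.2
tcp_pos: [0.5074, -0.0052, 0.1206]
ee_rot: [-0.415, -3.114, -0.0]
force: [0.1, -0.1, 0.6]
grip_width: -0.001
gripper_force: 0.0
```

Run:
```python
from h import *
print(readout.read_state()['tcp_pos'],readout.read_state()['force'])
o=np.zeros((400,800,3),np.uint8)
for k,n in enumerate(("top","side")):
    im=optics.grab_frame(n);cv2.imwrite(f"pics/{n}1.png",im)
    p=proj(n,[readout.read_state()['tcp_pos']])[0];print(n,p)
    x,y=(288,214) if n=="top" else (296,206)
    o[:,400*k:400*k+400]=cv2.resize(im[y:y+80,x:x+80],(400,400),interpolation=cv2.INTER_CUBIC)
cv2.imwrite("pics/c1.png",o)
```

```text
[ 0.50736973 -0.00524644  0.12061256] [ 0.12529136 -0.12484582  0.63357349]
top [327.36486607 262.46039913]
side [335.3839244  241.19958677]
```

View pics/c1.png

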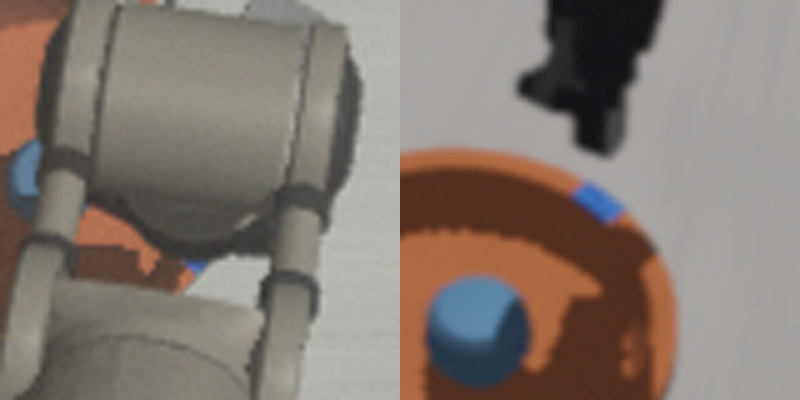

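The crop shows the tip at side pixel ≈(336,236), but the TCP projects to (335,241). The tip is either about 15 mm higher or set a little towards −y. I'll descend to near the rim and check again.

Request:
{"fn": "drive_tool", "kwargs": {
  "moves": [
    {"dx": 0, "dy": 0, "dz": -0.005, "roll": 0},
    {"dx": 0, "dy": 0, "dz": -0.01, "roll": 0},
    {"dx": 0, "dy": 0, "dz": -0.013, "roll": 0},
    {"dx": 0, "dy": 0, "dz": -0.013, "roll": 0},
    {"dx": 0, "dy": 0, "dz": -0.013, "roll": 0}
  ]
}}

```text
time: 2.8
tcp_pos: [0.5074, -0.0053, 0.1075]
ee_rot: [-0.415, -3.114, -0.0]
force: [-0.4, -0.1, 0.0]
grip_width: 0.002
gripper_force: 0.0
```

Run:
```python
from h import *
s=readout.read_state();print(s['tcp_pos'],s['force'])
im=optics.grab_frame("side");cv2.imwrite("pics/side2.png",im)
T=s['tcp_pos'];print(proj("side",[T,T+[0,.01,0],T+[0,-.01,0],T+[0,0,.01]]))
c=cv2.resize(im[215:275,295:375],(800,600),interpolation=cv2.INTER_CUBIC)
c=np.clip(c.astype(float)*1.8,0,255).astype(np.uint8)
cv2.imwrite("pics/c2.png",c)
```

```text
[ 0.50739272 -0.00525128  0.10747216] [-0.37079195 -0.11568927  0.01614602]
[[335.49296475 245.09372486]
 [334.67629096 248.1646459 ]
 [336.3007956  242.0560558 ]
 [335.58286434 242.34156031]]
```

View pics/c2.png

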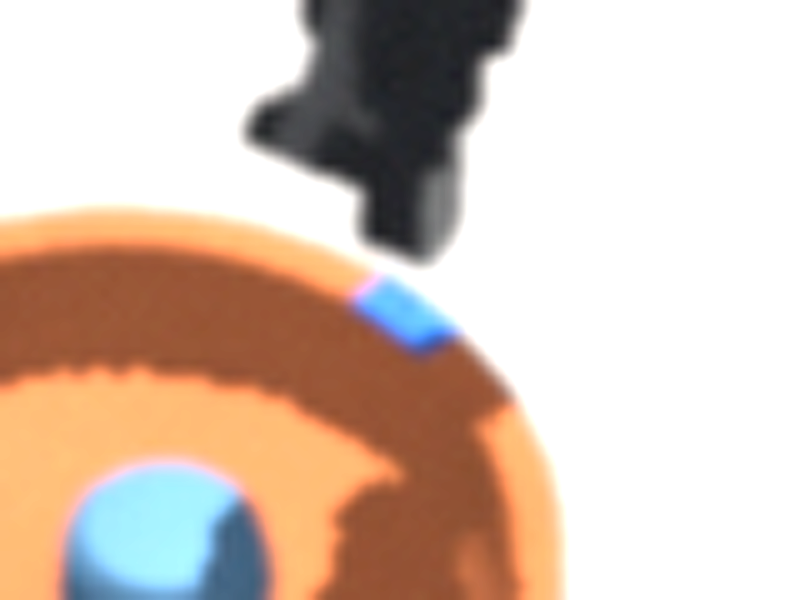

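Request:
{"fn": "drive_tool", "kwargs": {
  "moves": [
    {"dx": 0, "dy": 0, "dz": -0.002, "roll": 0},
    {"dx": 0, "dy": 0, "dz": -0.004, "roll": 0},
    {"dx": 0, "dy": 0, "dz": -0.006, "roll": 0},
    {"dx": 0, "dy": 0, "dz": -0.006, "roll": 0},
    {"dx": 0, "dy": 0, "dz": -0.006, "roll": 0}
  ]
}}

```text
time: 3.35
tcp_pos: [0.5074, -0.0053, 0.1015]
ee_rot: [-0.415, -3.114, -0.0]
force: [-0.3, -0.5, -0.6]
grip_width: -0.003
gripper_force: 0.0
```

Run:
```python
from h import *
s=readout.read_state();print(s['tcp_pos'],s['force'],s['ft_torque'])
im=optics.grab_frame("side");cv2.imwrite("pics/side3.png",im)
T=s['tcp_pos'];print(proj("side",[T]))
f=[]
for _ in range(8): optics.grab_frame("side"); f.append(readout.read_state()['force'])
print(np.mean(f,0),np.std(f,0))
c=cv2.resize(im[215:275,295:375],(800,600),interpolation=cv2.INTER_CUBIC)
c=np.clip(c.astype(float)*1.8,0,255).astype(np.uint8)
cv2.imwrite("pics/c3.png",c)
```

```text
[ 0.50736002 -0.00526697  0.10145223] [-0.31450255 -0.46686937 -0.55490703] [ 0.02667703  0.0207368  -0.01852151]
[[335.45393583 246.73126151]]
[ 0.37427868  0.02625997 -0.01745376] [0.40700228 0.38830206 0.50586186]
```

View pics/c3.png

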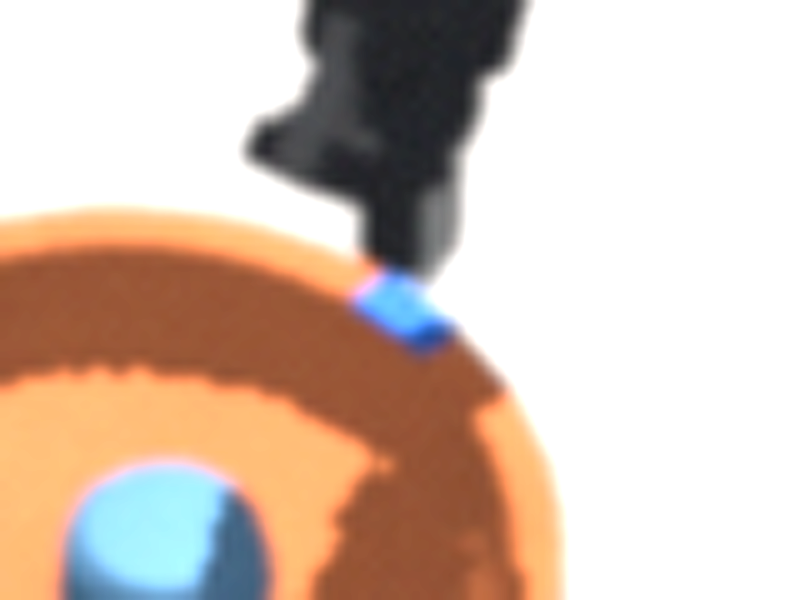

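No force yet at TCP z = 0.1015, and the finger is drawn in front of the dab. So the tip sits above the TCP, and I'll go on down in small steps.

Request:
{"fn": "drive_tool", "kwargs": {
  "moves": [
    {"dx": 0, "dy": 0, "dz": -0.002, "roll": 0},
    {"dx": 0, "dy": 0, "dz": -0.004, "roll": 0},
    {"dx": 0, "dy": 0, "dz": -0.005, "roll": 0},
    {"dx": 0, "dy": 0, "dz": -0.005, "roll": 0}
  ]
}}

```text
time: 4.2
tcp_pos: [0.5072, -0.0052, 0.0963]
ee_rot: [-0.415, -3.114, -0.0]
force: [0.6, 0.3, 0.2]
grip_width: -0.002
gripper_force: 0.0
```

```bash
cat >> h.py <<'E'
def force(n=12,cam="side"):
    f=[]
    for _ in range(n): im=optics.grab_frame(cam); f.append(readout.read_state()['force'])
    s=readout.read_state();print(s['time'],s['tcp_pos'].round(4),np.mean(f,0).round(2));return im
E
python3 - <<'E'
from h import *
cv2.imwrite("pics/side4.png",force())
E
```

```text
4.8 [ 0.5074 -0.0053  0.0965] [ 0.09  0.19 -0.01]
```

Request:
{"fn": "drive_tool", "kwargs": {
  "moves": [
    {"dx": 0, "dy": 0, "dz": -0.002, "roll": 0},
    {"dx": 0, "dy": 0, "dz": -0.004, "roll": 0},
    {"dx": 0, "dy": 0, "dz": -0.004, "roll": 0}
  ]
}}

```text
time: 5.1
tcp_pos: [0.5071, -0.0052, 0.0922]
ee_rot: [-0.415, -3.113, -0.0]
force: [0.1, -0.1, -0.2]
grip_width: 0.0
gripper_force: 0.0
```

Run:
```python
from h import *
im=force();cv2.imwrite("pics/side5.png",im)
c=cv2.resize(im[215:275,295:375],(800,600),interpolation=cv2.INTER_CUBIC)
cv2.imwrite("pics/c5.png",np.clip(c.astype(float)*1.8,0,255).astype(np.uint8))
```

```text
5.7 [ 0.5074 -0.0053  0.0926] [-0.02  0.03 -0.07]
```

View pics/c5.png

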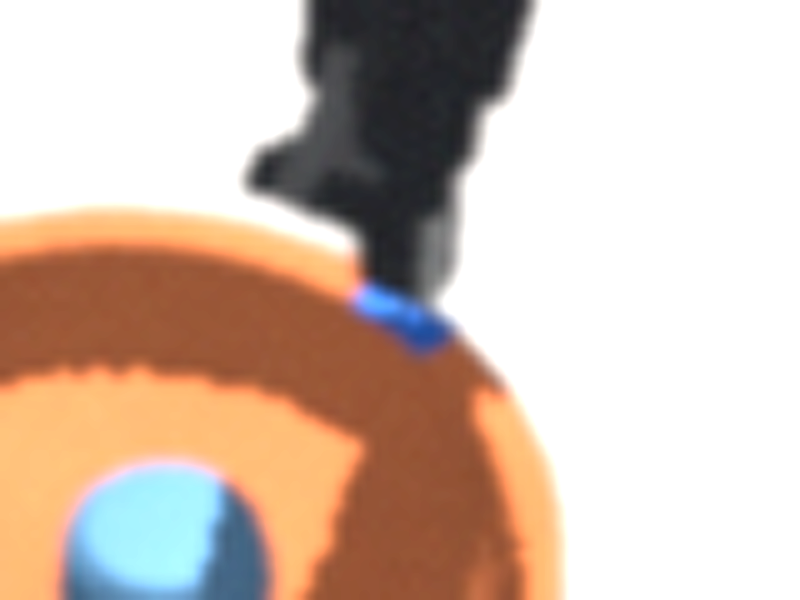

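Request:
{"fn": "drive_tool", "kwargs": {
  "moves": [
    {"dx": 0, "dy": 0, "dz": -0.002, "roll": 0},
    {"dx": 0, "dy": 0, "dz": -0.004, "roll": 0},
    {"dx": 0, "dy": 0, "dz": -0.004, "roll": 0}
  ]
}}

```text
time: 6.0
tcp_pos: [0.5071, -0.0052, 0.0881]
ee_rot: [-0.415, -3.113, -0.0]
force: [-0.8, -0.3, 0.1]
grip_width: 0.001
gripper_force: 0.0
```

Run:
```python
from h import *
cv2.imwrite("pics/side6.png",force())
```

```text
6.6 [ 0.5074 -0.0053  0.0886] [-0.03  0.15 -0.15]
```

Request:
{"fn": "drive_tool", "kwargs": {
  "moves": [
    {"dx": 0, "dy": 0, "dz": -0.002, "roll": 0},
    {"dx": 0, "dy": 0, "dz": -0.004, "roll": 0},
    {"dx": 0, "dy": 0, "dz": -0.004, "roll": 0}
  ]
}}

```text
time: 6.9
tcp_pos: [0.5071, -0.0052, 0.0841]
ee_rot: [-0.415, -3.113, -0.0]
force: [1.0, 0.1, -0.6]
grip_width: -0.001
gripper_force: 0.0
```

Run:
```python
from h import *
im=force();cv2.imwrite("pics/side7.png",im)
c=cv2.resize(im[215:275,295:375],(800,600),interpolation=cv2.INTER_CUBIC)
cv2.imwrite("pics/c7.png",np.clip(c.astype(float)*1.8,0,255).astype(np.uint8))
```

```text
7.5 [ 0.5074 -0.0053  0.0846] [-0.12  0.03  0.23]
```

View pics/c7.png

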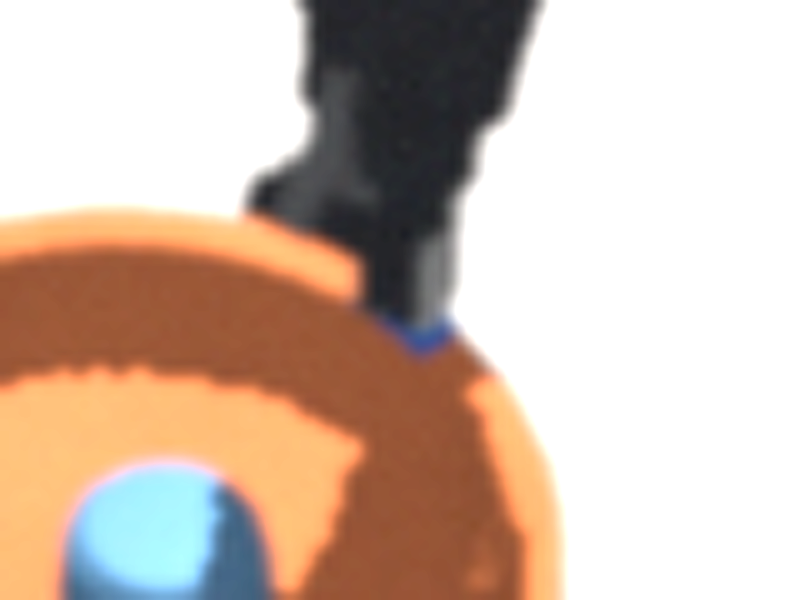

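Request:
{"fn": "drive_tool", "kwargs": {
  "moves": [
    {"dx": 0, "dy": 0, "dz": -0.001, "roll": 0},
    {"dx": 0, "dy": 0, "dz": -0.002, "roll": 0}
  ]
}}

```text
time: 7.7
tcp_pos: [0.5074, -0.0053, 0.0824]
ee_rot: [-0.415, -3.114, -0.0]
force: [0.2, -0.4, 0.3]
grip_width: -0.003
gripper_force: 0.0
```

Run:
```python
from h import *
im=force(16);cv2.imwrite("pics/side8.png",im)
```

```text
8.5 [ 0.5074 -0.0053  0.0825] [-0.04  0.13 -0.25]
```

Request:
{"fn": "drive_tool", "kwargs": {
  "moves": [
    {"dx": 0, "dy": 0, "dz": -0.001, "roll": 0},
    {"dx": 0, "dy": 0, "dz": -0.002, "roll": 0}
  ]
}}

```text
time: 8.7
tcp_pos: [0.5074, -0.0053, 0.0805]
ee_rot: [0.415, 3.114, 0.0]
force: [-0.1, -0.4, -0.3]
grip_width: 0.001
gripper_force: 0.0
```

Run:
```python
from h import *
im=force(14);cv2.imwrite("pics/side9.png",im)
g=lambda k:cv2.imread(f"pics/side{k}.png",0).astype(np.float32)[262:305,262:325]
for k in(4,6,7,8,9): print(k,cv2.phaseCorrelate(g(1),g(k))[0])
```

```text
9.4 [ 0.5074 -0.0053  0.0806] [-0.17  0.03  0.06]
4 (-0.16221639979468705, 0.5618129757674772)
6 (-0.13778247360421858, 0.5418016731989006)
7 (-0.15576243918245325, 0.530658841401646)
8 (-0.16111320081976288, 0.5111923285643414)
9 (-0.13721827524661023, 0.5233776203923384)
```

Request:
{"fn": "drive_tool", "kwargs": {
  "moves": [
    {"dx": 0, "dy": 0, "dz": -0.001, "roll": 0},
    {"dx": 0, "dy": 0, "dz": -0.002, "roll": 0}
  ]
}}

```text
time: 9.6
tcp_pos: [0.5074, -0.0053, 0.0785]
ee_rot: [0.415, 3.114, 0.0]
force: [-0.1, -0.6, 0.2]
grip_width: -0.0
gripper_force: 0.5
```

Run:
```python
from h import *
im=force(12);cv2.imwrite("pics/side10.png",im)
g=lambda k:cv2.imread(f"pics/side{k}.png",0).astype(np.float32)[262:305,262:325]
for k in(8,9,10): print(k,cv2.phaseCorrelate(g(1),g(k))[0])
c=cv2.resize(im[215:275,295:375],(800,600),interpolation=cv2.INTER_CUBIC)
cv2.imwrite("pics/c10.png",np.clip(c.astype(float)*1.8,0,255).astype(np.uint8))
```

```text
10.2 [ 0.5074 -0.0053  0.0785] [0.16 0.06 0.18]
8 (-0.16111320081976288, 0.5111923285643414)
9 (-0.13721827524661023, 0.5233776203923384)
10 (-0.09434572311877076, 0.5641405241233528)
```

View pics/c10.png

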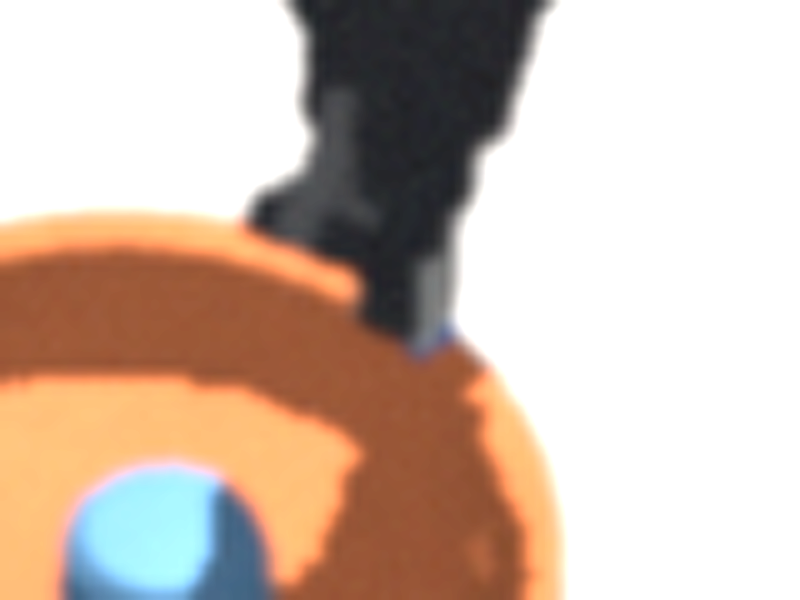

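```bash
cat >> h.py <<'E'
def edge(im):
    # subpixel row of front lower dish edge and back rim edge, mean over columns (terracotta saturation)
    s=cv2.cvtColor(cv2.GaussianBlur(im,(3,3),0),cv2.COLOR_BGR2HSV)[:,:,1].astype(float)
    out=[]
    for x0,x1,y0,y1,sg in((290,318,228,246,1),(262,272,255,266,0)):
        if sg: out.append(np.mean([np.interp(110,s[y0:y1,x],np.arange(y0,y1)) if 0 else y0+np.argmax(s[y0:y1,x]>110)-(s[y0+np.argmax(s[y0:y1,x]>110),x]-110)/(s[y0+np.argmax(s[y0:y1,x]>110),x]-s[y0+np.argmax(s[y0:y1,x]>110)-1,x]) for x in range(x0,x1)]))
    return out[0]
E
python3 - <<'E'
from h import *
for k in range(11): 
    im=cv2.imread(f"pics/side{k}.png")
    print(k,round(edge(im),3), [np.round(cv2.phaseCorrelate(*[cv2.imread(f"pics/side{j}.png",0)[y0:y1,x0:x1].astype(np.float32) for j in(0,k)])[0],2) for x0,x1,y0,y1 in((262,305,228,250),(262,320,285,312))])
# predicted rim edge shift for 1 mm
print(proj("side",[[.56,-.027,.105],[.56,-.027,.104]]))
E
```

```text
0 236.436 [array([0.5, 0. ]), array([0. , 0.5])]
1 236.482 [array([ 0.49, -0.03]), array([-0.61,  0.46])]
2 236.489 [array([ 0.49, -0.01]), array([-0.67,  0.47])]
3 236.488 [array([0.51, 0.  ]), array([-0.68,  0.53])]
4 236.49 [array([ 0.5 , -0.01]), array([-0.62,  0.52])]
5 236.494 [array([ 0.5 , -0.01]), array([-0.64,  0.49])]
6 236.496 [array([ 0.5, -0. ]), array([-0.65,  0.41])]
7 236.496 [array([ 0.47, -0.01]), array([-0.68,  0.55])]
8 236.501 [array([0.51, 0.  ]), array([-0.62,  0.49])]
9 236.501 [array([ 0.51, -0.  ]), array([-0.65,  0.6 ])]
10 236.712 [array([0.47, 0.07]), array([-0.68,  0.59])]
[[316.18346358 235.79041407]
 [316.18662245 236.06409965]]
```

Found contact: the back rim edge in the side image moved down 0.21 px (≈0.8 mm of sink) at TCP z = 0.0785. The tip is therefore about 26 mm above the reported TCP. Next I'll work out the arc rows.

Run:
```python
from h import *
P=rim((.5615,.0793),np.radians(-122.5),np.linspace(0,200,65))[:,:2]
P=np.round((P-P[0])*1000).astype(int)
for k in range(8): print(k,[tuple(int(v) for v in p) for p in P[8*k+1:8*k+9]-P[8*k]])
```

```text
0 [(5, -3), (10, -5), (14, -8), (20, -10), (25, -11), (30, -13), (35, -14), (41, -15)]
1 [(5, 0), (11, -1), (16, -1), (21, 0), (27, 0), (32, 1), (38, 2), (43, 4)]
2 [(5, 2), (10, 4), (15, 6), (20, 9), (24, 12), (29, 15), (33, 18), (37, 22)]
3 [(4, 3), (8, 7), (11, 12), (15, 16), (18, 21), (20, 25), (23, 30), (25, 35)]
4 [(2, 5), (4, 10), (5, 16), (6, 21), (7, 26), (8, 32), (8, 37), (8, 43)]
5 [(-1, 5), (-1, 11), (-2, 16), (-4, 21), (-5, 26), (-7, 32), (-9, 37), (-12, 42)]
6 [(-2, 4), (-5, 9), (-8, 13), (-12, 18), (-15, 22), (-19, 26), (-23, 29), (-27, 33)]
7 [(-5, 3), (-9, 6), (-14, 9), (-19, 11), (-24, 13), (-29, 15), (-34, 17), (-40, 18)]
```

Request:
{"fn": "drive_tool", "kwargs": {
  "moves": [
    {"dx": 0, "dy": 0, "dz": -0.001, "roll": 0},
    {"dx": 0, "dy": 0, "dz": -0.002, "roll": 0},
    {"dx": 0, "dy": 0, "dz": -0.002, "roll": 0},
    {"dx": 0, "dy": 0, "dz": -0.002, "roll": 0}
  ]
}}

```text
time: 10.6
tcp_pos: [0.5074, -0.0053, 0.0765]
ee_rot: [0.415, 3.114, 0.0]
force: [-0.1, -0.4, 1.3]
grip_width: 0.001
gripper_force: 0.7
```

Run:
```python
from h import *
im=force(12);print(edge(im))
```

```text
11.2 [ 0.5074 -0.0053  0.0765] [-0.44 -0.07  1.11]
237.2372069551936
```

Request:
{"fn": "drive_tool", "kwargs": {
  "moves": [
    {"dx": 0.005, "dy": -0.003, "dz": 0, "roll": 0},
    {"dx": 0.01, "dy": -0.005, "dz": 0, "roll": 0},
    {"dx": 0.014, "dy": -0.008, "dz": 0, "roll": 0},
    {"dx": 0.02, "dy": -0.01, "dz": 0, "roll": 0},
    {"dx": 0.025, "dy": -0.011, "dz": 0, "roll": 0},
    {"dx": 0.03, "dy": -0.013, "dz": 0, "roll": 0},
    {"dx": 0.035, "dy": -0.014, "dz": 0, "roll": 0},
    {"dx": 0.041, "dy": -0.015, "dz": 0, "roll": 0}
  ]
}}

```text
time: 12.0
tcp_pos: [0.5487, -0.0204, 0.0765]
ee_rot: [-0.415, -3.114, -0.0]
force: [-1.6, -0.6, 0.6]
grip_width: -0.001
gripper_force: 0.7
```

Run:
```python
from h import *
im=force(6);cv2.imwrite("pics/side11.png",im);print(cv2.phaseCorrelate(*[cv2.imread(f"pics/side{j}.png",0)[285:312,262:320].astype(np.float32) for j in(10,11)]))
```

```text
12.3 [ 0.5487 -0.0203  0.0767] [0.87 0.37 1.51]
((0.01612742324256189, 0.7420447583330141), 0.7198017235155458)
```

Request:
{"fn": "drive_tool", "kwargs": {
  "moves": [
    {"dx": 0.005, "dy": 0, "dz": 0, "roll": 0},
    {"dx": 0.011, "dy": -0.001, "dz": 0, "roll": 0},
    {"dx": 0.016, "dy": -0.001, "dz": 0, "roll": 0},
    {"dx": 0.021, "dy": 0, "dz": 0, "roll": 0},
    {"dx": 0.027, "dy": 0, "dz": 0, "roll": 0},
    {"dx": 0.032, "dy": 0.001, "dz": 0, "roll": 0},
    {"dx": 0.038, "dy": 0.002, "dz": 0, "roll": 0},
    {"dx": 0.043, "dy": 0.004, "dz": 0, "roll": 0}
  ]
}}

```text
time: 13.1
tcp_pos: [0.592, -0.0163, 0.0765]
ee_rot: [0.415, 3.114, -0.0]
force: [-0.6, -1.4, 1.4]
grip_width: -0.001
gripper_force: 0.7
```

Request:
{"fn": "drive_tool", "kwargs": {
  "moves": [
    {"dx": 0.005, "dy": 0.002, "dz": 0, "roll": 0},
    {"dx": 0.01, "dy": 0.004, "dz": 0, "roll": 0},
    {"dx": 0.015, "dy": 0.006, "dz": 0, "roll": 0},
    {"dx": 0.02, "dy": 0.009, "dz": 0, "roll": 0},
    {"dx": 0.024, "dy": 0.012, "dz": 0, "roll": 0},
    {"dx": 0.029, "dy": 0.015, "dz": 0, "roll": 0},
    {"dx": 0.033, "dy": 0.018, "dz": 0, "roll": 0},
    {"dx": 0.037, "dy": 0.022, "dz": 0, "roll": 0}
  ]
}}

```text
time: 13.9
tcp_pos: [0.6287, 0.0059, 0.0765]
ee_rot: [0.415, 3.114, -0.0]
force: [-0.5, -0.0, 1.3]
grip_width: 0.004
gripper_force: 0.7
```

Run:
```python
from h import *
im=force(6);cv2.imwrite("pics/side12.png",im);print(cv2.phaseCorrelate(*[cv2.imread(f"pics/side{j}.png",0)[285:312,262:320].astype(np.float32) for j in(10,12)]))
```

```text
14.2 [0.6285 0.0059 0.0766] [ 0.65 -0.03  1.5 ]
((1.154226860108853, 1.5313675707174106), 0.4561677108576268)
```

Contact is steady at about 1.4 N. I'll carry on.

Request:
{"fn": "drive_tool", "kwargs": {
  "moves": [
    {"dx": 0.004, "dy": 0.003, "dz": 0, "roll": 0},
    {"dx": 0.008, "dy": 0.007, "dz": 0, "roll": 0},
    {"dx": 0.011, "dy": 0.012, "dz": 0, "roll": 0},
    {"dx": 0.015, "dy": 0.016, "dz": 0, "roll": 0},
    {"dx": 0.018, "dy": 0.021, "dz": 0, "roll": 0},
    {"dx": 0.02, "dy": 0.025, "dz": 0, "roll": 0},
    {"dx": 0.023, "dy": 0.03, "dz": 0, "roll": 0},
    {"dx": 0.025, "dy": 0.035, "dz": 0, "roll": 0}
  ]
}}

```text
time: 15.0
tcp_pos: [0.6537, 0.0412, 0.0765]
ee_rot: [0.415, 3.114, 0.0]
force: [-0.4, -1.2, 0.4]
grip_width: 0.0
gripper_force: 0.7
```

Run:
```python
from h import *
im=force(6);cv2.imwrite("pics/side13.png",im)
c=cv2.resize(im[215:305,250:370],(800,600),interpolation=cv2.INTER_CUBIC)
cv2.imwrite("pics/c13.png",np.clip(c.astype(float)*1.8,0,255).astype(np.uint8))
```

```text
15.3 [0.6534 0.0409 0.0766] [0.13 0.92 1.05]
```

View pics/c13.png

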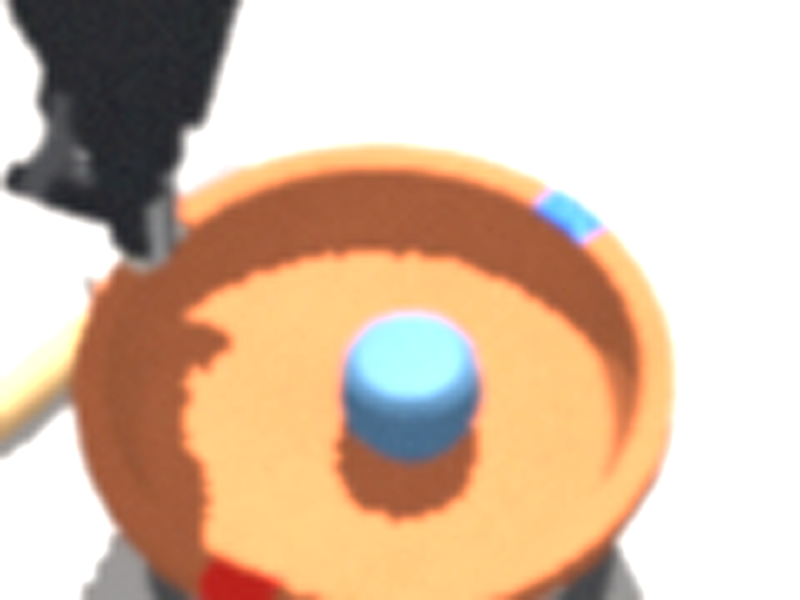

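The crop shows the fingertip at about (150,250), covering the white dab. The pot hasn't moved and the rim is still lightly pressed. On to red.

Request:
{"fn": "drive_tool", "kwargs": {
  "moves": [
    {"dx": 0.002, "dy": 0.005, "dz": 0, "roll": 0},
    {"dx": 0.004, "dy": 0.01, "dz": 0, "roll": 0},
    {"dx": 0.005, "dy": 0.016, "dz": 0, "roll": 0},
    {"dx": 0.006, "dy": 0.021, "dz": 0, "roll": 0},
    {"dx": 0.007, "dy": 0.026, "dz": 0, "roll": 0},
    {"dx": 0.008, "dy": 0.032, "dz": 0, "roll": 0},
    {"dx": 0.008, "dy": 0.037, "dz": 0, "roll": 0},
    {"dx": 0.008, "dy": 0.043, "dz": 0, "roll": 0}
  ]
}}

```text
time: 16.1
tcp_pos: [0.6614, 0.0841, 0.0765]
ee_rot: [0.415, 3.114, -0.0]
force: [-0.3, -1.2, 1.2]
grip_width: -0.004
gripper_force: 0.7
```

Request:
{"fn": "drive_tool", "kwargs": {
  "moves": [
    {"dx": -0.001, "dy": 0.005, "dz": 0, "roll": 0},
    {"dx": -0.001, "dy": 0.011, "dz": 0, "roll": 0},
    {"dx": -0.002, "dy": 0.016, "dz": 0, "roll": 0},
    {"dx": -0.004, "dy": 0.021, "dz": 0, "roll": 0},
    {"dx": -0.005, "dy": 0.026, "dz": 0, "roll": 0},
    {"dx": -0.007, "dy": 0.032, "dz": 0, "roll": 0},
    {"dx": -0.009, "dy": 0.037, "dz": 0, "roll": 0},
    {"dx": -0.012, "dy": 0.042, "dz": 0, "roll": 0}
  ]
}}

```text
time: 16.9
tcp_pos: [0.6493, 0.1262, 0.0765]
ee_rot: [0.415, 3.114, 0.0]
force: [-0.6, -1.3, 0.9]
grip_width: 0.001
gripper_force: 0.7
```

Run:
```python
from h import *
im=force(8);cv2.imwrite("pics/side14.png",im);print(edge(im))
```

```text
17.3 [0.6493 0.1257 0.0764] [-0.36  0.85  1.78]
237.3047645459797
```

Request:
{"fn": "drive_tool", "kwargs": {
  "moves": [
    {"dx": -0.002, "dy": 0.004, "dz": 0, "roll": 0},
    {"dx": -0.005, "dy": 0.009, "dz": 0, "roll": 0},
    {"dx": -0.008, "dy": 0.013, "dz": 0, "roll": 0},
    {"dx": -0.012, "dy": 0.018, "dz": 0, "roll": 0},
    {"dx": -0.015, "dy": 0.022, "dz": 0, "roll": 0},
    {"dx": -0.019, "dy": 0.026, "dz": 0, "roll": 0},
    {"dx": -0.023, "dy": 0.029, "dz": 0, "roll": 0},
    {"dx": -0.027, "dy": 0.033, "dz": 0, "roll": 0}
  ]
}}

```text
time: 18.1
tcp_pos: [0.6221, 0.1589, 0.0766]
ee_rot: [0.415, 3.114, 0.0]
force: [0.4, -0.9, 1.3]
grip_width: 0.001
gripper_force: 0.7
```

Request:
{"fn": "drive_tool", "kwargs": {
  "moves": [
    {"dx": -0.005, "dy": 0.003, "dz": 0, "roll": 0},
    {"dx": -0.009, "dy": 0.006, "dz": 0, "roll": 0},
    {"dx": -0.014, "dy": 0.009, "dz": 0, "roll": 0},
    {"dx": -0.019, "dy": 0.011, "dz": 0, "roll": 0},
    {"dx": -0.024, "dy": 0.013, "dz": 0, "roll": 0},
    {"dx": -0.029, "dy": 0.015, "dz": 0, "roll": 0},
    {"dx": -0.034, "dy": 0.017, "dz": 0, "roll": 0},
    {"dx": -0.04, "dy": 0.018, "dz": 0, "roll": 0}
  ]
}}

```text
time: 18.9
tcp_pos: [0.582, 0.1769, 0.0766]
ee_rot: [0.415, 3.114, 0.0]
force: [1.3, 0.2, 1.8]
grip_width: -0.003
gripper_force: 0.7
```

Run:
```python
from h import *
im=force(8);cv2.imwrite("pics/side15.png",im);print(edge(im))
h,s,v=[a.astype(int) for a in cv2.split(cv2.cvtColor(im[285:315,265:310],cv2.COLOR_BGR2HSV))]
m=((h<4)|(h>174))&(s>190)&(v>60);print("red px visible",m.sum(),np.argwhere(m).mean(0)+[285,265] if m.any() else '')
d=im[270:315,260:315].max(2)<60; yy,xx=np.where(d); print("dark cols at row of tip",yy.max()+270, [ (r+270,np.where(d[r])[0].min()+260,np.where(d[r])[0].max()+260) for r in range(0,45,5) if d[r].any()])
```

```text
19.3 [0.5823 0.1767 0.0764] [-1.3   0.47  1.25]
inf
red px visible 1 [307. 289.]
dark cols at row of tip 314 [(270, np.int64(266), np.int64(299)), (275, np.int64(268), np.int64(297)), (280, np.int64(270), np.int64(295)), (285, np.int64(270), np.int64(291)), (290, np.int64(271), np.int64(291)), (295, np.int64(265), np.int64(289)), (300, np.int64(267), np.int64(286)), (305, np.int64(274), np.int64(286)), (310, np.int64(276), np.int64(286))]h.py:22: RuntimeWarning: divide by zero encountered in scalar divide
  if sg: out.append(np.mean([np.interp(110,s[y0:y1,x],np.arange(y0,y1)) if 0 else y0+np.argmax(s[y0:y1,x]>110)-(s[y0+np.argmax(s[y0:y1,x]>110),x]-110)/(s[y0+np.argmax(s[y0:y1,x]>110),x]-s[y0+np.argmax(s[y0:y1,x]>110)-1,x]) for x in range(x0,x1)]))
```

Request:
{"fn": "drive_tool", "kwargs": {
  "moves": [
    {"dx": -0.003, "dy": 0.001, "dz": 0, "roll": 0},
    {"dx": -0.005, "dy": 0.001, "dz": 0, "roll": 0},
    {"dx": -0.005, "dy": 0.001, "dz": 0, "roll": 0},
    {"dx": -0.005, "dy": 0.001, "dz": 0.002, "roll": 0},
    {"dx": -0.005, "dy": 0.001, "dz": 0.005, "roll": 0},
    {"dx": -0.005, "dy": 0.001, "dz": 0.01, "roll": 0},
    {"dx": -0.005, "dy": 0.001, "dz": 0.03, "roll": 0},
    {"dx": -0.005, "dy": 0.001, "dz": 0.06, "roll": 0}
  ]
}}

```text
time: 20.1
tcp_pos: [0.5761, 0.1775, 0.1357]
ee_rot: [-0.414, -3.11, 0.002]
force: [0.6, 0.3, 0.7]
grip_width: 0.0
gripper_force: 0.0
```

Request:
{"fn": "drive_tool", "kwargs": {
  "moves": [
    {"dx": 0, "dy": 0, "dz": 0.02, "roll": 0},
    {"dx": 0, "dy": 0, "dz": 0.04, "roll": 0},
    {"dx": 0, "dy": 0, "dz": 0.05, "roll": 0},
    {"dx": 0, "dy": 0, "dz": 0.05, "roll": 0},
    {"dx": 0, "dy": 0, "dz": 0.05, "roll": 0}
  ]
}}

```text
time: 20.6
tcp_pos: [0.577, 0.1776, 0.1858]
ee_rot: [-0.415, -3.113, 0.0]
force: [-0.5, -0.5, -0.0]
grip_width: 0.004
gripper_force: 0.0
```

Run:
```python
from h import *
im=force(6);a=cv2.imread("pics/side0.png")
for n,(x0,y0,x1,y1) in dict(pot=(298,258,325,284),brush=(244,255,262,284),rib=(326,316,374,360)).items():
    print(n,np.abs(im[y0:y1,x0:x1].astype(int)-a[y0:y1,x0:x1]).mean().round(1))
print(robot.hand_in())
```

```text
20.9 [0.5771 0.1777 0.1858] [-0.01  0.14 -0.28]
pot 6.5
brush 8.9
rib 8.0
the job is handed in; nothing more can be done
None
```

I ran the closed fingertips along the rim from blue, past white, to red at about 1–2 N (roughly 3 mm of sink where I measured it), lifted off and handed the job in at about 21 s. I didn't view a picture after the lift; a rough before/after image comparison of the pot, brush and rib was inconclusive, so I haven't confirmed they stayed put.

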